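# Gather the brass bosses at the nose of the lidded parts dish and take off its lid

### The job

Brass bosses lie scattered in the lidded parts dish. With its loose lid kept on, pick the dish up and tip it nose down until all the bosses have slid together at the nose end, then set it flat on the bench again. Then take the lid off and lay it, without dropping it, right way up and flat on the bench beside the dish, so the bosses can be picked up with tweezers; leave the tweezers and the other things on the bench where they are.

Things in the scene. Friction and masses are not known exactly. Their poses are not given: they have to be found in the camera images.
- dish: Dark steel dish 160 mm long (x), 64 wide (y), 26 high; walls 4, floor 3 mm; 0.17 kg. Long sides parallel from x = -75 to +50 mm; the tail (-x) is square, the nose (+x) tapers to 28 mm over its last 30 mm and has a lip standing out 11 mm at the rim. Grey strips on the sides (x = -37 to +12) show where to hold it. Origin: centre of the underside, x to the nose, z up.
- dish_rim (a point): Middle of the dish's rim, 26 mm above its origin; the lid's origin is here when seated. The bench from x = 0.38 to 0.63 and y = -0.22 to 0.30 m is free but for the dish and the tweezers.
- dish_nose (a point): Point inside the dish on the floor at the nose end's wall, 76 mm ahead of and 3 mm above the dish's origin.
- lid: Clear plastic lid, lying loose on the dish: a 5 mm plate, 1 mm smaller than the dish all round, with 3 mm ribs below that stand inside the rim with 1.5 mm play. On top an aluminium bar pull 50 mm long (x), 12 wide (y), 18 high. 0.07 kg. Origin: centre of the plate's underside, x to the nose, z up; 3 mm high when the lid lies on the bench.
- lid_pull (a point): Centre of the lid's bar pull, 14 mm above and 10 mm behind (-x) the lid's origin; grip it across y. The plate's top is 9 mm below this point, the bar's top 9 mm above it.
- boss_1: One of five equal domed brass bosses, 20 mm across, 6 mm high, 14 g, loose on the dish's floor under the lid. Origin: centre of its underside. Bosses begin to slide when the dish is tipped about 0.2 to 0.3 rad; at 0.55 rad all slide to the nose within a second, and they stay there when the dish is level again.
- boss_2: One of five equal domed brass bosses, 20 mm across, 6 mm high, 14 g, loose on the dish's floor under the lid. Origin: centre of its underside. Bosses begin to slide when the dish is tipped about 0.2 to 0.3 rad; at 0.55 rad all slide to the nose within a second, and they stay there when the dish is level again.
- boss_3: One of five equal domed brass bosses, 20 mm across, 6 mm high, 14 g, loose on the dish's floor under the lid. Origin: centre of its underside. Bosses begin to slide when the dish is tipped about 0.2 to 0.3 rad; at 0.55 rad all slide to the nose within a second, and they stay there when the dish is level again.
- boss_4: One of five equal domed brass bosses, 20 mm across, 6 mm high, 14 g, loose on the dish's floor under the lid. Origin: centre of its underside. Bosses begin to slide when the dish is tipped about 0.2 to 0.3 rad; at 0.55 rad all slide to the nose within a second, and they stay there when the dish is level again.
- boss_5: One of five equal domed brass bosses, 20 mm across, 6 mm high, 14 g, loose on the dish's floor under the lid. Origin: centre of its underside. Bosses begin to slide when the dish is tipped about 0.2 to 0.3 rad; at 0.55 rad all slide to the nose within a second, and they stay there when the dish is level again.
- tweezers: Black tweezers, 140 mm long (y), 10 mm wide, 13 mm high, lying some 100 mm from the dish's middle, beside it; origin at the centre of the underside. To be left alone.
- awl: Scribing awl with a wooden handle, 141 mm long (y), 22 mm high, lying at the left of the bench; origin at the centre of the underside. To be left alone.
- dropper: Brown dropper bottle, 33 mm across, 102 mm high, standing at the back; origin at the centre of the underside. To be left alone.
- jar: Small white powder jar with a black cap, 42 mm across and high, the leftmost of the four jars at the back; origin at the centre of the underside. To be left alone.

How it is judged:
On the way, in this order (a step that is already met when the one before it is completed fails the run):
1. with the lid on, the dish is tipped nose down by more than 0.2 rad (angle between dish's own x axis and vertical above 1.7708 rad and distance between lid and dish_rim below 0.008 m), for 0.1 s.
2. the dish stands flat on the bench again, lid still on, all five bosses at the nose end (height (world z) of dish below 0.006 m and angle between dish's own z axis and vertical below 0.08 rad and distance between lid and dish_rim below 0.008 m and x of each of boss_1, boss_2, boss_3, boss_4, boss_5 in the frame of dish above 0.01 m), for 0.2 s.
At the end, for the whole second after the job is handed in: Dish flat on the bench (6 mm, 0.08 rad), all five bosses in it, centres within 66 mm of the nose wall (x > 10 mm); lid flat and right way up on the bench itself (origin under 8 mm high, 0.08 rad), off the dish but within 350 mm of it; both at rest (x of boss_1 in the frame of dish between 0.01 and 0.08 m and y of boss_1 in the frame of dish between -0.03 and 0.03 m and z of boss_1 in the frame of dish between -0.003 and 0.022 m and x of boss_2 in the frame of dish between 0.01 and 0.08 m and y of boss_2 in the frame of dish between -0.03 and 0.03 m and z of boss_2 in the frame of dish between -0.003 and 0.022 m and x of boss_3 in the frame of dish between 0.01 and 0.08 m and y of boss_3 in the frame of dish between -0.03 and 0.03 m and z of boss_3 in the frame of dish between -0.003 and 0.022 m and x of boss_4 in the frame of dish between 0.01 and 0.08 m and y of boss_4 in the frame of dish between -0.03 and 0.03 m and z of boss_4 in the frame of dish between -0.003 and 0.022 m and x of boss_5 in the frame of dish between 0.01 and 0.08 m and y of boss_5 in the frame of dish between -0.03 and 0.03 m and z of boss_5 in the frame of dish between -0.003 and 0.022 m and height (world z) of dish below 0.006 m and angle between each of dish, lid's own z axis and vertical below 0.08 rad and height (world z) of lid below 0.008 m and horizontal distance between lid and dish between 0.05 and 0.35 m and linear speed of each of lid, dish below 0.02 m/s); the robot touches nothing.
It fails at once if the lid leaves its seat (by more than 8 mm) while a boss is not yet at the nose end (distance between lid and dish_rim above 0.008 m and x of any of boss_1, boss_2, boss_3, boss_4, boss_5 in the frame of dish below 0.01 m).
It fails at once if the lid is dropped: falls free faster than 0.6 m/s (contact force between lid and anything else below 0.02 N and linear speed of lid above 0.6 m/s).
It fails at once if the tweezers, awl, dropper bottle or loose jar is moved by more than 30 mm (distance of any of tweezers, awl, dropper, jar from where it was at the start of the episode above 0.03 m).
It also fails if it takes over 61 s, if anything falls off the work surface, if the arm or the gripper's body presses on something with over 40 N, if the wrist force passes 120 N, or if a joint passes its speed limit or range.

### The arm

A 7-joint arm with a two-finger parallel gripper is mounted at the origin on the work surface; the furniture and walls round the work are solid. World frame = base frame: x ahead of the robot, y to its left, z up, the work surface at z = 0. Lengths are in m, angles in rad, forces in N, time in s.
With the tool pointing down it reaches from about 0.35 to 0.9 m from the base axis. Payload 8.1 kg.
Tool frame: the origin (TCP) lies at the centre of the arm's flange, where the gripper is bolted on; the fingertips stand 178 mm ahead of it and the grasp point (between the pads) lies 159 mm ahead of it; z points along the fingers, y is the line along which they close (so a half turn about z gives the same grasp; the last joint's range is limited). The gripper opens to 92 mm and grips with 3 to 60 N. Pads are 19 mm wide; open, the fingers measure 130 mm over their backs; the gripper's body (75 mm by 190 mm) begins 47 mm behind the grasp point.
Start: joints at [-1.357, 0.434, 0.025, 1.573, -0.012, 1.134, -0.075], TCP at [0.195, 0.594, 0.405] pointing down, gripper open.
Joint ranges: [-2.62, 2.62], [-0.44, 2.09], [-1.27, 1.32], [0.08, 2.57], [-1.32, 4.46], [0.12, 2], [-2.74, 2.74]. Speed limits (rad/s): [2.22, 2.22, 3.01, 3.01, 3.14, 3.14, 3.14].

### API

Orientations are given as a rotation vector (axis times angle).
In Python, from cell import arm gives the robot as it stands. The module is installed in compiled form; this text tells all that it offers.
- The arm moves only by the shell command python3 -m inch 'ROWS' [FORCE]. ROWS is text: rows parted by semicolons, each of 5 numbers parted by spaces: the shift along the tool's x, y, z in m, then the turn about the tool's z in rad, then the finger opening in m, from 0 to 0.0918. In form: x y z roll fingers; .... A call has 1 to 5 rows; each row is the pose to reach, as a shift and turn from the pose commanded when the call began, along the tool's axes at that moment; what a row does not reach only later rows make up. A row lasts 1/10 s, in which the tool goes at most 50 mm and 8.59 degrees, less where a joint would pass 70% of its speed; a pose out of reach is approached as far as the arm can. A call with a gripper value outside its range is refused whole. The fingers move at their own pace and stop on an object; FORCE is the grip in N (left out, the last holds). Time passes only in rows, so rows that repeat a pose let the fingers close. It gives the time, the measured TCP pose, the force, the opening and the grip force at its end, in the units of the state.
- arm.observe(): the state, without advancing time (a new reading comes with each control period).
- arm.get_image(name): name is "scene" or "top" or "wrist"; returns the picture (480x640x3 uint8, red, green, blue); there is no depth.
- arm.get_calibration(name): a dict with "intrinsics" (3x3 intrinsics, pixels), "pose" (4x4, takes a point from camera to world coordinates). Camera axes: x right, y up, looking along -z (the intrinsics and any distortion apply to the point x, -y, -z); pixel columns grow to the right and rows downward; lengths in m; the calibration is good to about 2 mm. A picture is of the moment at which its call begins: read the wrist's pose just before it. get_calibration takes no time and is no camera call; for the wrist camera it gives the pose at the moment of the call.
- arm.sign_off(): hands the job in; it is judged then, once.
Trained networks look in the newest picture that a camera, given by its name, has taken for a name from the list of things; names that differ only in an ending like _2 or _b are one class to them, and where a whole thing is asked for, a point or a joint stands for the part that bears it (a point fixed in the world has none). Each returns a list of dicts, best first, with "conf" (0 to 1); they miss things now and then, are a little off and sometimes report something else, mostly with a low value. They report only what shows in the picture. A call takes as long as a camera call.
- arm.look_for(camera, query): "point" ([row, column] in pixels, amid what is visible of it).
- arm.silhouettes(camera, query): "region" (480x640 bool, what is visible of it) and "point" ([row, column] in pixels, amid what is visible of it).
- arm.place_of(camera, query): "point" ([row, column] in pixels: a listed point, or the origin of a listed thing).
The state is a dict: "clock": time; "joints": joint angles; "dq": joint speeds; "joint_efforts": joint torques, N m; "position": TCP position; "ee_rot": TCP orientation; "force": force on the tool from outside, world axes, zero at the start; "ft_torque": the same for the moment, N m; "width": opening from 0.0 (shut) to 1.0 (fully open); "gripper_force": force on a finger pad.
Only numpy, scipy, OpenCV 4.12 (cv2) and the standard library are available. Lean on these libraries where they do the work, as an engineer would, in place of code of your own. Each camera call takes 0.05 s, during which the arm holds its last target. There are 200 camera calls.

## Working session

There is one attempt and no reset: what is moved stays moved. The work goes in short steps, Python scripts to look and compute and a shell command to move; the robot and the scene stay as the last step left them, time stands still between calls to the robot, and variables do not carry over. Pictures are saved under pics/ and viewed, at most 10 in all, crops included, and the job is handed in when it is done.

```bash
mkdir -p pics
cat > h.py <<'E'
from cell import arm
import numpy as np, cv2
from scipy.spatial.transform import Rotation as R
def ray(cam,p,z):
    c=arm.get_calibration(cam);K=np.array(c["intrinsics"]);T=np.array(c["pose"])
    d=np.linalg.inv(K)@[p[1],p[0],1]; d=T[:3,:3]@[d[0],-d[1],-d[2]]
    o=T[:3,3]; return o+d*(z-o[2])/d[2]
def proj(cam,P):
    c=arm.get_calibration(cam);K=np.array(c["intrinsics"]);T=np.array(c["pose"])
    q=T[:3,:3].T@(np.array(P)-T[:3,3]); q=K@[q[0],-q[1],-q[2]]; return q[:2]/q[2]
def save(cam,n):
    cv2.imwrite(f"pics/{n}.png",cv2.cvtColor(arm.get_image(cam),cv2.COLOR_RGB2BGR))
E
python3 - <<'E'
from h import *
np.set_printoptions(precision=4,suppress=True)
s=arm.observe();print(s)
print(R.from_rotvec(s["ee_rot"]).as_matrix())
save("top","top0")
for n,z in [("dish",0),("dish_rim",.026),("dish_nose",.003),("lid",.026),("lid_pull",.04),("tweezers",0),("boss_1",.003)]:
    for r in arm.place_of("top",n)[:6]: print(n,r["conf"],r["point"],ray("top",r["point"],z))
for n in ["dish"]:
    for r in arm.silhouettes("top",n)[:1]:
        m=r["region"];print(m.sum(),cv2.minAreaRect(np.argwhere(m)[:,::-1].astype(np.float32)))
E
```

```text
{'clock': 0.0, 'joints': array([-1.3566,  0.4352,  0.025 ,  1.5741, -0.0116,  1.134 , -0.0751]), 'dq': array([-0.0003,  0.0012, -0.0012, -0.0003,  0.0008, -0.0005, -0.    ]), 'joint_efforts': array([  0.0005, -66.7867,   0.9851, -31.4455,  -0.0605,   0.043 ,
         0.0001]), 'position': array([0.1946, 0.5937, 0.4039]), 'ee_rot': array([-0.4956, -3.1021,  0.0024]), 'force': array([0.6347, 1.0065, 0.2958]), 'ft_torque': array([-0.0184,  0.0092, -0.0645]), 'gripper_force': 0.0, 'width': 0.9996735355193123}
[[-0.9502  0.3116 -0.0003]
 [ 0.3116  0.9502 -0.0015]
 [-0.0001 -0.0015 -1.    ]]
dish 0.55 [271.6, 387.4] [0.5259 0.0107 0.    ]
dish_nose 0.67 [309.4, 408.3] [ 0.4554 -0.0279  0.003 ]
lid 0.63 [270.9, 389.6] [0.5234 0.0109 0.026 ]
lid 0.32 [268.0, 386.4] [0.5287 0.0169 0.026 ]
lid_pull 0.88 [267.1, 384.1] [0.528  0.0234 0.04  ]
lid_pull 0.2 [308.5, 405.8] [ 0.454  -0.0158  0.04  ]
tweezers 0.89 [261.9, 434.5] [ 0.5472 -0.0795  0.    ]
125 ((378.702880859375, 285.4281005859375), (92.92437744140625, 18.65270233154297), 47.29060745239258)
```

View pics/top0.png

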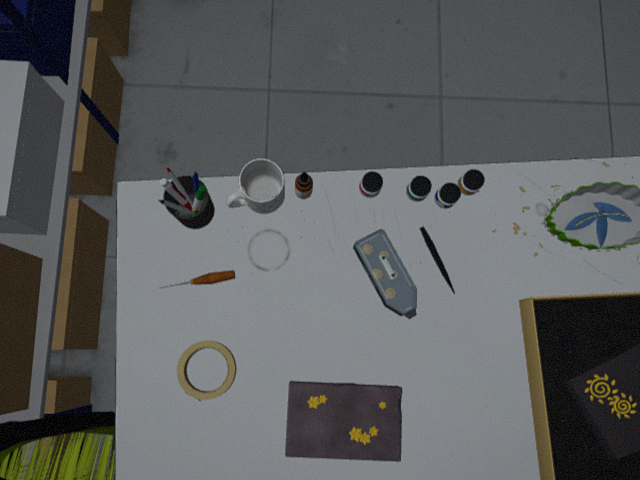

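The top picture shows the dish centred near (col 385, row 272). Its nose and lip are at (410,314), towards the robot and to the right; the tweezers are at (438,260). I'm moving above it now.

```bash
python3 -m inch '-.19 -.16 0 0 .0918;-.19 -.16 0 0 .0918;-.19 -.16 0 0 .0918;-.19 -.16 0 0 .0918;-.19 -.16 0 0 .0918' 5
python3 -m inch '-.19 -.16 0 0 .0918;-.19 -.16 0 0 .0918;-.19 -.16 0 0 .0918;-.19 -.16 0 0 .0918;-.19 -.16 0 0 .0918'
python3 -m inch '-.136 -.11 .03 .7 .0918;-.136 -.11 .03 .7 .0918;-.136 -.11 .03 .7 .0918;-.136 -.11 .03 .7 .0918;-.136 -.11 .03 .7 .0918'
python3 -m inch '0 0 0 .74 .0918;0 0 0 .74 .0918;0 0 0 .74 .0918;0 0 0 .74 .0918;0 0 0 .74 .0918'
python3 -m inch '0 0 0 .74 .0918;0 0 0 .74 .0918;0 0 0 .74 .0918;0 0 0 .74 .0918;0 0 0 .74 .0918'
python3 -m inch '0 0 0 .15 .0918;0 0 0 .15 .0918;0 0 0 .15 .0918'
cat > m.py <<'E'
from h import *
import sys
np.set_printoptions(precision=4,suppress=True)
s=arm.observe();M=R.from_rotvec(s["ee_rot"]).as_matrix();print(s["clock"],s["position"],M,s["joints"])
save("wrist",sys.argv[1])
for n,z in [("dish",0),("dish_rim",.026),("dish_nose",.003),("lid",.026),("lid_pull",.04),("boss_1",.003),("tweezers",0)]:
    for r in arm.place_of("wrist",n)[:5]: print(n,r["conf"],r["point"],ray("wrist",r["point"],z))
E
python3 m.py w1
```

```text
clock: 0.95
position: [0.3263, 0.3806, 0.4049]
ee_rot: [0.496, 3.102, 0.001]
force: [-0.0, 0.5, 0.9]
width: 0.998
gripper_force: 0.0
clock: 1.45
position: [0.4568, 0.1694, 0.4051]
ee_rot: [0.496, 3.101, 0.001]
force: [1.0, 0.4, 0.1]
width: 0.996
gripper_force: 0.0
clock: 1.95
position: [0.5524, 0.0199, 0.3743]
ee_rot: [1.545, 2.733, -0.003]
force: [-0.4, 0.0, 0.9]
width: 1.003
gripper_force: 0.0
clock: 2.45
position: [0.551, 0.0246, 0.3748]
ee_rot: [-2.424, -1.998, -0.0]
force: [0.6, -0.1, 0.1]
width: 0.997
gripper_force: 0.0
clock: 2.95
position: [0.5511, 0.0246, 0.3748]
ee_rot: [-2.983, -0.986, -0.0]
force: [-0.0, -0.1, -0.2]
width: 1.002
gripper_force: 0.0
clock: 3.25
position: [0.5511, 0.0247, 0.3747]
ee_rot: [3.044, 0.776, -0.0]
force: [0.2, 0.7, 0.3]
width: 1.0
gripper_force: 0.0
3.25 [0.5511 0.0247 0.3747] [[ 0.8779  0.4789 -0.    ]
 [ 0.4789 -0.8779 -0.0001]
 [-0.0001  0.0001 -1.    ]] [-0.7598  0.4347  0.8674  1.8417 -0.3812  1.0412 -0.8125]
lid 0.97 [256.4, 313.4] [0.521  0.0164 0.026 ]
lid_pull 0.87 [252.1, 311.9] [0.5277 0.0212 0.04  ]
boss_1 0.72 [275.1, 417.8] [ 0.5456 -0.0835  0.003 ]
tweezers 0.66 [273.9, 417.9] [ 0.5461 -0.0842  0.    ]
```

View pics/w1.png

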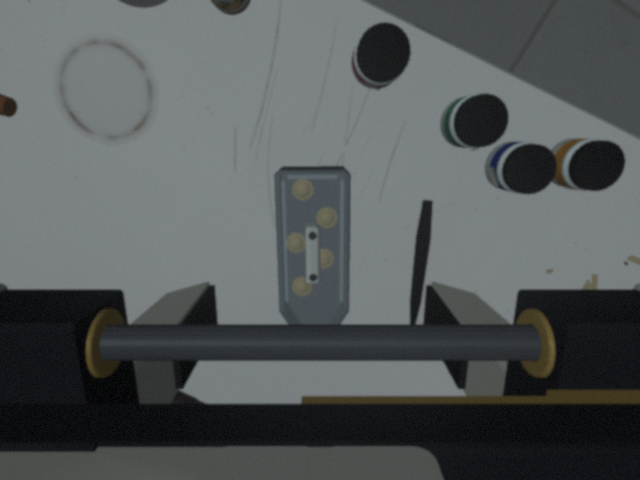

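The wrist picture shows the dish upright in the image: tail edge at row 168, sides at columns 276 and 350, pull at (312,255), tweezers at column 420. The yaw fits well. I'll compute the centre from those edges.

Run:
```python
from h import *
s=arm.observe();M=R.from_rotvec(s["ee_rot"]).as_matrix();p=s["position"]
for q in [(168,283),(168,345),(172,275.5),(172,350),(300,278.5),(300,349),(252,312),(228,312),(282,312)]:
    z=.049 if q[1]==312 else .026
    print(q,(M.T@(ray("wrist",q,z)-p)).round(4))
for f in [.159]: print(proj("wrist",p+M[:,2]*.159+0))
```

```text
(168, 283) [ 0.0466 -0.0321  0.3488]
(168, 345) [0.0467 0.0194 0.3488]
(172, 275.5) [ 0.0434 -0.0385  0.3488]
(172, 350) [0.0434 0.0236 0.3488]
(300, 278.5) [-0.0719 -0.0392  0.3488]
(300, 349) [-0.0719  0.0251  0.3488]
(252, 312) [-0.0193 -0.0079  0.3258]
(228, 312) [ 0.0009 -0.0078  0.3258]
(282, 312) [-0.0455 -0.008   0.3258]
[323.57635729 326.84764962]
```

```bash
python3 -m inch '-.005 -.0075 .04 0 .0918;-.005 -.0075 .085 0 .0918;-.005 -.0075 .13 0 .0918;-.005 -.0075 .16 0 .0918;-.005 -.0075 .175 0 .0918' 6
python3 -m inch '0 0 .01 0 .0918;0 0 .019 0 .0918;0 0 .019 0 .0918'
python3 -m inch '0 0 0 0 .05;0 0 0 0 .05;0 0 0 0 .05;0 0 0 0 .05;0 0 0 0 .05' 6
python3 -m inch '0 0 0 0 .05;0 0 0 0 .05;0 0 0 0 .05;0 0 0 0 .05;0 0 0 0 .05' 6
```

```text
clock: 4.15
position: [0.5422, 0.0288, 0.1973]
ee_rot: [-3.046, -0.77, 0.005]
force: [0.5, -0.8, 0.1]
width: 0.999
gripper_force: 0.0
clock: 4.45
position: [0.5433, 0.0288, 0.1807]
ee_rot: [-3.046, -0.769, -0.001]
force: [-0.0, -0.2, 0.3]
width: 0.994
gripper_force: 0.0
clock: 4.95
position: [0.5433, 0.0287, 0.1812]
ee_rot: [3.046, 0.769, 0.001]
force: [-0.2, -0.3, 6.2]
width: 0.698
gripper_force: 6.0
clock: 5.45
position: [0.5434, 0.0287, 0.1812]
ee_rot: [-3.046, -0.769, -0.001]
force: [0.1, -0.6, 6.0]
width: 0.696
gripper_force: 6.0
```

```bash
python3 -m inch '0 0 -.005 0 .05;0 0 -.01 0 .05;0 0 -.015 0 .05;0 0 -.02 0 .05;0 0 -.025 0 .05'
python3 -m inch '0 0 -.005 0 .05;0 0 -.005 0 .05'
python3 - <<'E'
from h import *
save("scene","s1")
save("wrist","w2")
a=cv2.imread("pics/s1.png");b=cv2.imread("pics/w2.png")
cv2.imwrite("pics/c1.png",np.hstack([cv2.resize(a,(400,300)),cv2.resize(b,(400,300))]))
E
```

```text
clock: 5.95
position: [0.5431, 0.0288, 0.2062]
ee_rot: [-3.046, -0.769, -0.0]
force: [-0.3, -0.3, -2.5]
width: 0.698
gripper_force: 6.0
clock: 6.15
position: [0.5433, 0.0288, 0.2114]
ee_rot: [3.046, 0.769, 0.002]
force: [2.1, 0.6, -3.0]
width: 0.701
gripper_force: 6.0
```

View pics/c1.png

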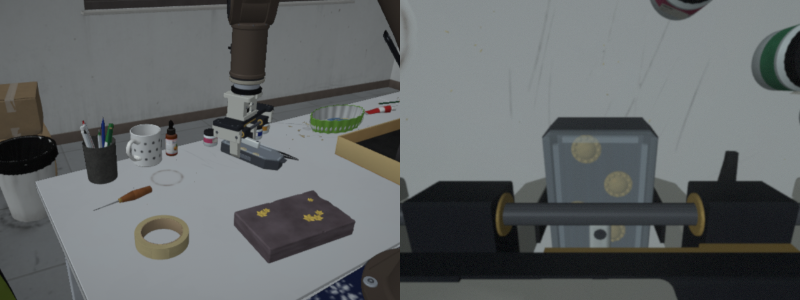

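View pics/s1.png

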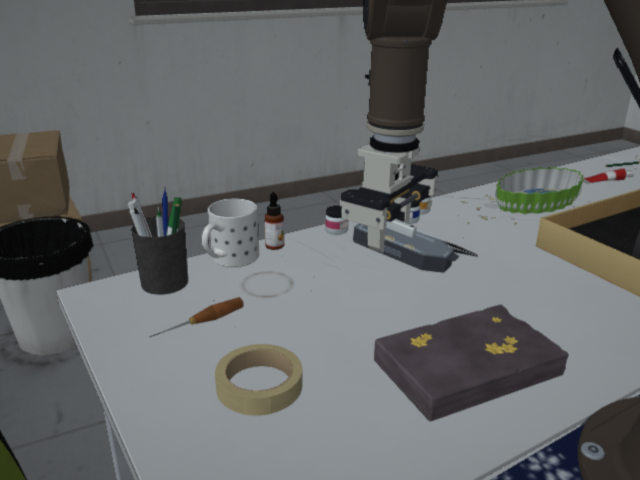

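The scene shows the gripper holding the dish, with the nose near (440,265). The tilt isn't clear at this size, so I'll enlarge it.

Run:
```python
import cv2
a=cv2.imread("pics/s1.png")[180:290,320:490]
cv2.imwrite("pics/c2.png",cv2.resize(a,(765,495),interpolation=cv2.INTER_CUBIC))
```

```text
(no output)
```

View pics/c2.png

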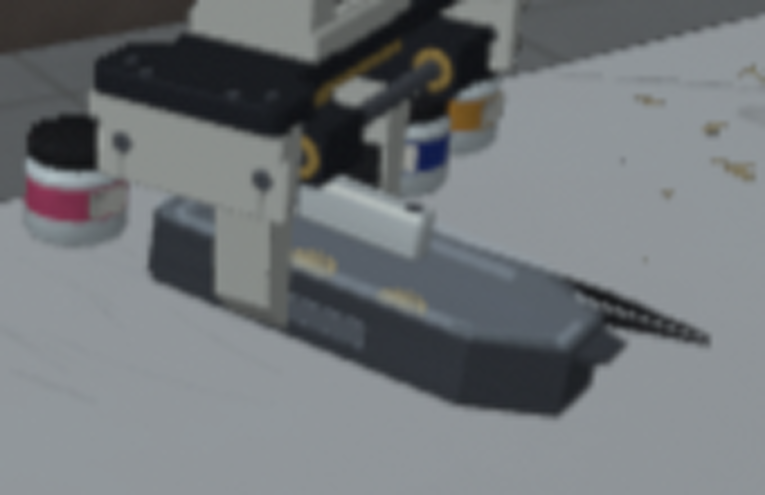

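```bash
cat > tilt.py <<'E'
from h import *
def corners(cam,a,sgn,xg=-.028,zg=.019):
    s=arm.observe();M=R.from_rotvec(s["ee_rot"]).as_matrix();g=s["position"]+M[:,2]*.159
    X=-M[:,0];Z=np.array([0,0,1.]);X=X-X[2]*Z
    Xd=X*np.cos(a)-Z*np.sin(a);Zd=X*np.sin(a)+Z*np.cos(a);Y=np.cross(Z,X)
    P=[(-.08,sgn*.032,0),(.05,sgn*.032,0),(.08,sgn*.014,0)]
    W=[g+Xd*(p[0]-xg)+Y*p[1]+Zd*(p[2]-zg) for p in P]
    return np.array([proj(cam,w) for w in W]),W
E
python3 - <<'E'
from tilt import *
for sg in (1,-1):
  for a in (0,.1,.2,.3,.4):
    c,W=corners("scene",a,sg);print(sg,a,c.round(0).tolist(),W[2][2].round(3))
E
```

```text
1 0 [[371.0, 228.0], [440.0, 248.0], [453.0, 257.0]] 0.033
1 0.1 [[370.0, 225.0], [438.0, 251.0], [450.0, 262.0]] 0.022
1 0.2 [[369.0, 222.0], [436.0, 255.0], [448.0, 267.0]] 0.012
1 0.3 [[369.0, 219.0], [433.0, 258.0], [445.0, 272.0]] 0.002
1 0.4 [[369.0, 216.0], [431.0, 261.0], [441.0, 276.0]] -0.008
-1 0 [[351.0, 241.0], [422.0, 263.0], [445.0, 263.0]] 0.033
-1 0.1 [[350.0, 238.0], [420.0, 267.0], [443.0, 269.0]] 0.022
-1 0.2 [[349.0, 235.0], [418.0, 270.0], [440.0, 274.0]] 0.012
-1 0.3 [[349.0, 232.0], [416.0, 274.0], [437.0, 279.0]] 0.002
-1 0.4 [[349.0, 229.0], [413.0, 276.0], [433.0, 283.0]] -0.008
```

The dish is tipped only about 0.13 rad and its nose hangs free, so pad friction is holding it. I'll ease the grip gradually so it can swing.

```bash
python3 -m inch '0 0 0 0 .05;0 0 0 0 .05;0 0 0 0 .05' 5
python3 -m inch '0 0 0 0 .05;0 0 0 0 .05;0 0 0 0 .05' 4
cat > fit.py <<'E'
from tilt import *
import sys
save("scene",sys.argv[1])
a=cv2.imread(f"pics/{sys.argv[1]}.png")
q=arm.silhouettes("scene","dish")
for r in q[:2]:
    m=r["region"].astype(np.uint8);ys,xs=np.nonzero(m)
    print(r["conf"],m.sum(),xs.min(),xs.max(),ys.min(),ys.max(),r["point"])
    # lower outline: robust line through bottom edge of near side
    c=np.arange(xs.min()+3,418);b=np.array([ys[xs==k].max() for k in c if (xs==k).any()]);c=[k for k in c if (xs==k).any()]
    if len(c)>10: print("slope",np.polyfit(c,b,1),"rows",b[[0,len(b)//2,-1]],c[0],c[-1])
for al in (0,.1,.2,.3,.4,.5,.6):
    c,W=corners("scene",al,-1);print(al,c.round(0).tolist(),"slope",((c[1]-c[0])[1]/(c[1]-c[0])[0]).round(3),W[2][2].round(3))
E
python3 fit.py s2
```

```text
clock: 6.55
position: [0.543, 0.0287, 0.2105]
ee_rot: [-3.046, -0.769, 0.001]
force: [-0.2, -0.9, -2.7]
width: 0.693
gripper_force: 5.0
clock: 6.85
position: [0.5431, 0.0287, 0.2107]
ee_rot: [-3.046, -0.769, -0.0]
force: [0.0, 0.2, -2.5]
width: 0.697
gripper_force: 4.0
0.96 1264 353 455 225 280 [264.6, 404.8]
slope [ 0.61530021 19.35109911] rows [239 260 276] 356 417
0.2 1583 358 452 220 267 [245.1, 415.7]
slope [ 0.58376941 15.43837278] rows [226 248 259] 361 417
0 [[351.0, 241.0], [422.0, 263.0], [445.0, 264.0]] slope 0.301 0.033
0.1 [[350.0, 238.0], [420.0, 267.0], [443.0, 269.0]] slope 0.407 0.022
0.2 [[350.0, 235.0], [418.0, 270.0], [440.0, 274.0]] slope 0.516 0.012
0.3 [[349.0, 232.0], [416.0, 274.0], [437.0, 279.0]] slope 0.631 0.002
0.4 [[349.0, 229.0], [413.0, 277.0], [433.0, 283.0]] slope 0.755 -0.008
0.5 [[350.0, 226.0], [410.0, 279.0], [429.0, 287.0]] slope 0.892 -0.017
0.6 [[351.0, 223.0], [406.0, 281.0], [425.0, 290.0]] slope 1.046 -0.025
```

At 4 N it pivoted until the nose touched the bench, about 0.29 rad. I'll lift further with the nose on the bench.

```bash
python3 -m inch '0 0 -.003 0 .05;0 0 -.006 0 .05;0 0 -.009 0 .05;0 0 -.012 0 .05;0 0 -.015 0 .05'
python3 -m inch '0 0 -.003 0 .05;0 0 -.006 0 .05;0 0 -.009 0 .05;0 0 -.009 0 .05;0 0 -.009 0 .05'
python3 -m inch '0 0 0 0 .05;0 0 0 0 .05;0 0 0 0 .05;0 0 0 0 .05;0 0 0 0 .05'
python3 fit.py s3
```

```text
clock: 7.45
position: [0.5431, 0.0288, 0.2261]
ee_rot: [-3.046, -0.769, -0.0]
force: [0.4, 0.5, -3.5]
width: 0.694
gripper_force: 4.0
clock: 7.95
position: [0.5433, 0.0288, 0.2349]
ee_rot: [3.046, 0.769, 0.001]
force: [0.9, 0.9, -1.2]
width: 0.696
gripper_force: 4.0
clock: 8.45
position: [0.5433, 0.0288, 0.2348]
ee_rot: [3.046, 0.769, 0.001]
force: [1.3, 0.5, 0.4]
width: 0.693
gripper_force: 4.0
0.88 1280 354 450 209 278 [253.3, 402.1]
slope [  0.87299051 -89.34110333] rows [222 253 273] 357 417
0 [[351.0, 228.0], [423.0, 249.0], [446.0, 249.0]] slope 0.288 0.057
0.1 [[350.0, 225.0], [421.0, 253.0], [444.0, 255.0]] slope 0.394 0.046
0.2 [[350.0, 221.0], [419.0, 256.0], [442.0, 261.0]] slope 0.504 0.036
0.3 [[350.0, 218.0], [417.0, 260.0], [438.0, 266.0]] slope 0.621 0.026
0.4 [[350.0, 215.0], [414.0, 263.0], [434.0, 270.0]] slope 0.746 0.016
0.5 [[350.0, 212.0], [411.0, 266.0], [430.0, 274.0]] slope 0.884 0.007
0.6 [[351.0, 209.0], [407.0, 268.0], [426.0, 277.0]] slope 1.04 -0.001
```

```bash
python3 -m inch '0 0 0 0 .05;0 0 0 0 .05;0 0 0 0 .05;0 0 0 0 .05;0 0 0 0 .05'
python3 - <<'E'
from h import *
save("scene","s4");save("wrist","w4")
a=cv2.imread("pics/s4.png")[170:300,330:480];b=cv2.imread("pics/w4.png")
cv2.imwrite("pics/c4.png",np.hstack([cv2.resize(a,(400,347),interpolation=cv2.INTER_CUBIC),cv2.resize(b[120:467],(400,347))]))
E
```

```text
clock: 9.05
position: [0.5432, 0.0287, 0.2348]
ee_rot: [3.046, 0.769, 0.0]
force: [2.8, 1.4, 1.0]
width: 0.699
gripper_force: 4.0
```

View pics/c4.png

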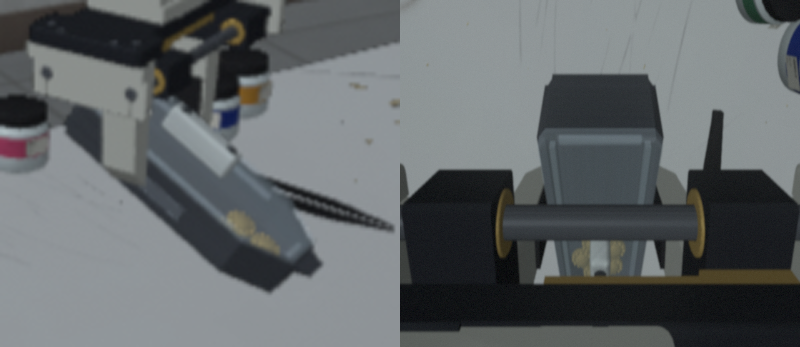

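The tail end is now clear of bosses; they're gathered at the nose (crop pixels 240,220 and 265,240), with the lid still on. Lowering now.

```bash
python3 -m inch '0 0 .004 0 .05;0 0 .008 0 .05;0 0 .012 0 .05;0 0 .016 0 .05;0 0 .02 0 .05'
python3 -m inch '0 0 .004 0 .05;0 0 .008 0 .05;0 0 .012 0 .05;0 0 .016 0 .05;0 0 .02 0 .05'
python3 -m inch '0 0 .003 0 .05;0 0 .006 0 .05;0 0 .009 0 .05;0 0 .012 0 .05;0 0 .0135 0 .05'
python3 -m inch '0 0 0 0 .05;0 0 0 0 .05;0 0 0 0 .05'
python3 fit.py s5
```

```text
clock: 9.65
position: [0.5429, 0.0287, 0.2142]
ee_rot: [-3.046, -0.769, 0.001]
force: [1.6, -0.0, -1.4]
width: 0.696
gripper_force: 4.0
clock: 10.15
position: [0.543, 0.0288, 0.1944]
ee_rot: [-3.046, -0.769, 0.0]
force: [0.4, 0.5, -1.3]
width: 0.696
gripper_force: 4.0
clock: 10.65
position: [0.5432, 0.0287, 0.1813]
ee_rot: [-3.046, -0.769, -0.0]
force: [-1.2, 0.2, 6.7]
width: 0.696
gripper_force: 4.0
clock: 10.95
position: [0.5431, 0.0288, 0.1812]
ee_rot: [3.046, 0.769, 0.0]
force: [-0.2, 0.1, -0.5]
width: 0.696
gripper_force: 4.0
0.91 1268 351 455 247 282 [269.3, 410.1]
slope [  0.3184172 147.6710992] rows [261 272 281] 354 417
0 [[350.0, 257.0], [421.0, 279.0], [443.0, 280.0]] slope 0.317 0.003
0.1 [[350.0, 254.0], [419.0, 283.0], [441.0, 286.0]] slope 0.422 -0.007
0.2 [[349.0, 251.0], [417.0, 287.0], [439.0, 291.0]] slope 0.53 -0.018
0.3 [[349.0, 248.0], [414.0, 290.0], [435.0, 295.0]] slope 0.643 -0.028
0.4 [[349.0, 245.0], [411.0, 293.0], [432.0, 300.0]] slope 0.766 -0.037
0.5 [[349.0, 242.0], [408.0, 295.0], [428.0, 303.0]] slope 0.901 -0.046
0.6 [[350.0, 239.0], [405.0, 297.0], [423.0, 306.0]] slope 1.054 -0.054
```

Flat again. I'll release, rise, and look at the bosses and the pull.

```bash
python3 -m inch '0 0 0 0 .0918;0 0 0 0 .0918;0 0 0 0 .0918;0 0 0 0 .0918;0 0 0 0 .0918'
python3 -m inch '0 0 -.02 0 .0918;0 0 -.07 0 .0918;0 0 -.12 0 .0918;0 0 -.17 0 .0918;0 0 -.19 0 .0918'
python3 -m inch '0 0 0 0 .0918;0 0 0 0 .0918'
python3 m.py w6
```

```text
clock: 11.55
position: [0.543, 0.0287, 0.1812]
ee_rot: [-3.046, -0.769, 0.0]
force: [0.1, -0.5, -0.2]
width: 0.994
gripper_force: 0.0
clock: 12.05
position: [0.5439, 0.0279, 0.3756]
ee_rot: [3.046, 0.768, 0.008]
force: [0.9, -0.1, -0.6]
width: 1.002
gripper_force: 0.0
clock: 12.25
position: [0.5429, 0.029, 0.371]
ee_rot: [-3.045, -0.77, -0.001]
force: [0.2, 0.9, 0.0]
width: 1.0
gripper_force: 0.0
12.25 [0.5429 0.029  0.371 ] [[ 0.8799  0.4752  0.0002]
 [ 0.4752 -0.8799  0.0007]
 [ 0.0005 -0.0005 -1.    ]] [-0.7832  0.4278  0.8801  1.8658 -0.3838  1.0269 -0.8195]
lid 0.69 [253.5, 322.0] [0.5192 0.0158 0.026 ]
lid_pull 0.65 [250.5, 319.6] [0.5245 0.0208 0.04  ]
tweezers 0.82 [269.1, 426.1] [ 0.5461 -0.0828  0.    ]
```

View pics/w6.png

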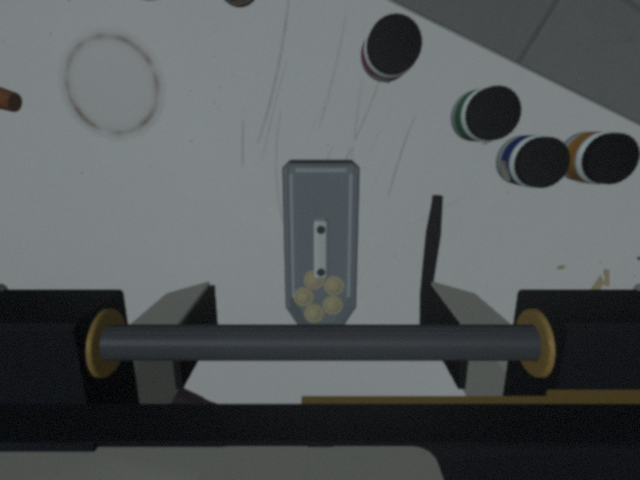

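All five bosses are visible at the nose, rows 280–313. The pull is at (320,249) and the dish tail at row 160.

Run:
```python
from h import *
s=arm.observe();M=R.from_rotvec(s["ee_rot"]).as_matrix();p=s["position"]
for q,z in [((161,320),.026),((281,313),.006),((222,320),.049),((277,320),.049),((249,314),.049),((249,327),.049)]:
    print(q,(M.T@(ray("wrist",q,z)-p)).round(4))
```

```text
(161, 320) [ 0.0526 -0.0014  0.3446]
(281, 313) [-0.0595 -0.008   0.3647]
(222, 320) [ 0.0067 -0.0014  0.3217]
(277, 320) [-0.0396 -0.0014  0.3217]
(249, 314) [-0.0156 -0.0062  0.3217]
(249, 327) [-0.0156  0.0043  0.3217]
```

```bash
python3 -m inch '-.0165 -.001 .04 0 .0918;-.0165 -.001 .08 0 .0918;-.0165 -.001 .12 0 .0918;-.0165 -.001 .14 0 .0918;-.0165 -.001 .148 0 .0918'
python3 -m inch '0 0 .005 0 .0918;0 0 .01 0 .06;0 0 .01 0 .04;0 0 .01 0 .0;0 0 .01 0 .0' 20
python3 -m inch '0 0 0 0 0;0 0 0 0 0;0 0 0 0 0;0 0 0 0 0;0 0 0 0 0'
```

```text
clock: 13.15
position: [0.5273, 0.0217, 0.2211]
ee_rot: [-3.046, -0.769, 0.006]
force: [-0.4, -0.2, -0.5]
width: 1.0
gripper_force: 0.0
clock: 13.65
position: [0.5284, 0.0219, 0.2139]
ee_rot: [-3.046, -0.769, -0.002]
force: [-0.9, -0.4, -0.0]
width: 0.702
gripper_force: 0.0
clock: 14.15
position: [0.5281, 0.0218, 0.2132]
ee_rot: [-3.046, -0.769, 0.0]
force: [-0.5, -1.0, 0.6]
width: 0.269
gripper_force: 0.0
```

```bash
python3 -m inch '0 0 0 0 0;0 0 0 0 0;0 0 0 0 0;0 0 0 0 0'
python3 -m inch '0 0 -.005 0 0;0 0 -.015 0 0;0 0 -.03 0 0;0 0 -.045 0 0;0 0 -.055 0 0'
python3 -m inch '.005 -.03 0 0 0;.01 -.06 0 0 0;.015 -.09 0 0 0;.02 -.12 0 0 0;.02 -.135 0 0 0'
python3 fit.py s7 | head -2
```

```text
clock: 14.55
position: [0.5281, 0.0218, 0.2132]
ee_rot: [3.046, 0.769, -0.0]
force: [0.8, -0.1, 0.5]
width: 0.132
gripper_force: 20.0
clock: 15.05
position: [0.5285, 0.0217, 0.2703]
ee_rot: [3.046, 0.769, 0.003]
force: [0.7, -0.8, -1.0]
width: 0.127
gripper_force: 20.0
clock: 15.55
position: [0.4809, 0.153, 0.2688]
ee_rot: [-3.043, -0.774, -0.001]
force: [-0.4, -0.6, -0.1]
width: 0.129
gripper_force: 20.0
0.96 2100 364 454 234 283 [261.7, 414.0]
slope [  0.87656109 -77.55312217] rows [240 273 281] 367 417
```

View pics/s7.png

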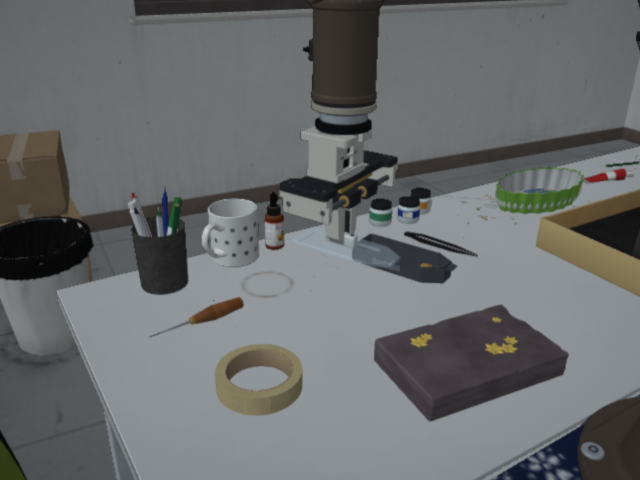

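The lid is held level at about (340,245), clear of the dish at (410,260), with the bosses still at the nose. Lowering it.

```bash
python3 -m inch '0 0 .015 0 0;0 0 .03 0 0;0 0 .045 0 0;0 0 .06 0 0;0 0 .068 0 0'
python3 -m inch '0 0 .003 0 0;0 0 .006 0 0;0 0 .009 0 0;0 0 .01 0 0;0 0 .01 0 0'
python3 -m inch '0 0 .001 0 0;0 0 .001 0 0' 5
```

```text
clock: 16.15
position: [0.4818, 0.1491, 0.1999]
ee_rot: [3.046, 0.767, -0.0]
force: [0.0, -0.5, 0.2]
width: 0.127
gripper_force: 20.0
clock: 16.65
position: [0.4817, 0.1501, 0.1904]
ee_rot: [-3.046, -0.769, -0.0]
force: [-0.6, 0.7, -0.9]
width: 0.129
gripper_force: 20.0
clock: 16.85
position: [0.4818, 0.1502, 0.1896]
ee_rot: [-3.046, -0.769, -0.001]
force: [0.1, -0.8, 3.7]
width: 0.131
gripper_force: 5.0
```

Contact with the bench (3.7 N). Releasing slowly and backing off.

```bash
python3 -m inch '0 0 0 0 .02;0 0 0 0 .04;0 0 0 0 .04;0 0 0 0 .04;0 0 0 0 .04'
python3 -m inch '0 0 -.02 0 .04;0 0 -.06 0 .04;0 0 -.11 0 .04;0 0 -.16 0 .04;0 0 -.16 0 .04'
python3 -m inch '0 0 0 0 .04;0 0 0 0 .04;0 0 0 0 .04'
python3 - <<'E'
from h import *
save("scene","s8")
for c in ["scene","top"]:
  arm.get_image(c)
  for n,z in [("dish",0),("lid",.003),("lid_pull",.017),("tweezers",0),("boss_1",.003)]:
    for r in arm.place_of(c,n)[:5]: print(c,n,r["conf"],ray(c,r["point"],z).round(3))
a=cv2.imread("pics/s8.png")[190:310,270:480]
cv2.imwrite("pics/c8.png",cv2.resize(a,(798,456),interpolation=cv2.INTER_CUBIC))
E
```

```text
clock: 17.35
position: [0.4816, 0.1501, 0.1892]
ee_rot: [3.046, 0.769, -0.0]
force: [0.3, -0.1, -0.4]
width: 0.432
gripper_force: 0.0
clock: 17.85
position: [0.4836, 0.1497, 0.3546]
ee_rot: [-3.044, -0.768, -0.013]
force: [-0.2, 0.8, -0.2]
width: 0.437
gripper_force: 0.0
clock: 18.15
position: [0.481, 0.1501, 0.3481]
ee_rot: [3.046, 0.769, -0.004]
force: [0.7, 0.3, 0.2]
width: 0.435
gripper_force: 0.0
scene dish 0.83 [0.513 0.027 0.   ]
scene dish 0.34 [0.684 0.053 0.   ]
scene lid 0.87 [0.467 0.146 0.003]
scene lid_pull 0.63 [0.467 0.154 0.017]
scene tweezers 0.92 [ 0.546 -0.074  0.   ]
scene boss_1 0.38 [ 0.494 -0.011  0.003]
top dish 0.88 [0.525 0.012 0.   ]
top lid 0.26 [0.498 0.365 0.003]
top tweezers 0.97 [ 0.548 -0.082  0.   ]
top boss_1 0.61 [ 0.495 -0.016  0.003]
top boss_1 0.48 [ 0.455 -0.012  0.003]
top boss_1 0.43 [ 0.474 -0.019  0.003]
```

View pics/c8.png

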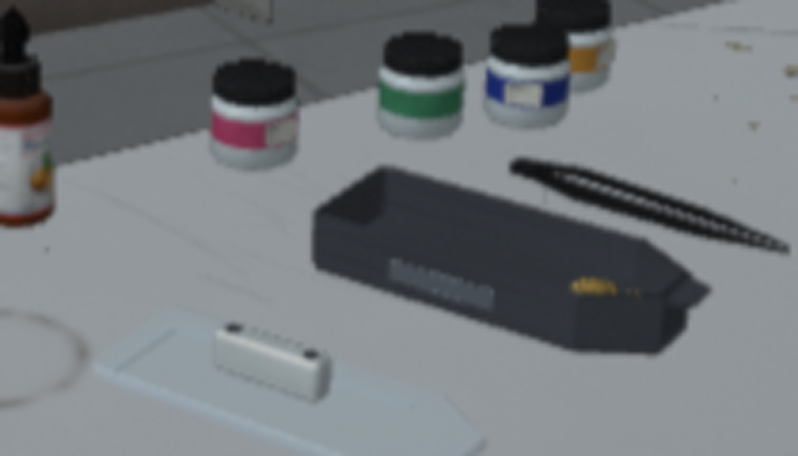

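The lid lies flat and right way up beside the flat dish (pull at crop 270,360), and the bosses are at the nose (600,287). The tweezers haven't moved and the arm is clear.

```bash
python3 -c "
from cell import arm
print(arm.sign_off())"
```

```text
the job is handed in; nothing more can be done
None
```

I handed the job in at about 18 s on the robot's clock, with no verdict returned: the five bosses are together at the dish's nose, the dish is flat on the bench, the lid lies flat and right way up about 0.13 m beside it, and the tweezers and other things were left alone.

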